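Fit a hand-truck wheel and lock it with its hairpin clip

ROBOT

A 6-joint arm with a two-finger parallel gripper is mounted at the origin on a cart in front of the work surface, level with it; the furniture and walls round the work are solid. World frame = base frame: x ahead of the robot, y to its left, z up, the work surface at z = 0. Lengths are in mm, angles in degrees, forces in N, time in s.
With the tool pointing down it reaches from about 325 to 900 mm from the base axis. Payload 6.1 kg.
Tool frame: the origin (TCP) lies on the front face of the gripper's body, between the roots of the fingers; the fingertips stand 70 mm ahead of it and the grasp point (between the pads) lies 51 mm ahead of it; z points along the fingers, y is the line along which they close (so a half turn about z gives the same grasp; the last joint's range is limited). The gripper opens to 87 mm and grips with 3 to 60 N. Pads are 19 mm wide; open, the fingers measure 117 mm over their backs; the gripper's body (75 mm by 190 mm) begins 51 mm behind the grasp point.
Start: joints at [-7.225, 12.628, 87.462, -0, 79.91, -7.225], TCP at [624.993, -0.003, 292.238] pointing down, gripper open.
Joint ranges: [-170.65, 170.65], [-52.31, 119.04], [5.05, 147.46], [-71.25, 251.25], [11.57, 151.72], [-153.62, 153.62]. Speed limits (degrees/s): [147.25, 147.25, 172.46, 180, 180, 180].

INTERFACE

Orientations are given as [roll, pitch, yaw] about the fixed x, y, z axes, in that order (R = Rz(yaw) Ry(pitch) Rx(roll)).
In Python, from station import r gives the robot as it stands. The module is installed in compiled form; this text tells all that it offers.
- The arm moves only by the tool step_arm, never from a script. Its argument "motion" is one flat list of numbers, 5 for each row, row after row: the shift along the world's x, y, z in units of 50 mm (1.0 is 50 mm), then the turn about the world's z in units of 6 degrees (1.0 is 6 degrees), then the opening, from 0 (shut) to 1 (fully open). A call has 1 to 20 rows; each row shifts and turns the commanded pose from where the row before left it; what a row does not reach is not made up. A row lasts 1/10 s, in which the tool goes at most 50 mm and 8.59 degrees, less where a joint would pass 70% of its speed; a pose out of reach is approached as far as the arm can. A call is refused whole if a number of a shift passes 1 or a number of a turn 1, either way. A call with a gripper value outside its range is refused whole. The fingers move at their own pace and stop on an object; "squeeze" is the grip in N (left out, the last holds). Time passes only in rows, so rows that do not move let the fingers close. It gives the time, the measured TCP pose, the force, the opening and the grip force at its end, in the units of the state.
- r.observe(): the state, without advancing time (a new reading comes with each control period).
- r.capture(name): name is "scene" or "side" or "wrist"; returns a dict with "color" (384x512x3 uint8, red, green, blue), "range_z" (384x512 float32, mm along the optical axis (not along the pixel's ray), 0 where there is no reading), "fx", "fy", "cx", "cy" (pixels), "dist_coeffs" ([k1, k2, p1, p2, k3] as OpenCV has them; the pictures are not rectified), "R" (3x3) and "t" (3): a world point X has camera coordinates R X + t. Camera axes: x right, y down, z forward; pixel columns grow to the right and rows downward; lengths in mm; the calibration is good to about 2 mm. A picture is of the moment at which its call begins.
- r.close_job(): hands the job in; it is judged then, once.
Trained networks look in a picture, given as the dict that the camera call returned (one of the last four; its "shot" number tells which), for a name from the list of things; names that differ only in an ending like _2 or _b are one class to them, and where a whole thing is asked for, a point or a joint stands for the part that bears it (a point fixed in the world has none). Each returns a list of dicts, best first, with "p" (0 to 1); they miss things now and then, are a little off and sometimes report something else, mostly with a low value. They report only what shows in the picture. A call takes as long as a camera call. They do not tell look-alikes from the thing itself.
- r.silhouettes(query, picture): "region" (384x512 bool, what is visible of it) and "rect" ([left, top, right, bottom] in pixels, round what is visible of it).
The state is a dict: "t": time; "qpos": joint angles; "joint_vel": joint speeds; "joint_efforts": joint torques, N m; "ee_pos": TCP position; "tcp_rot": TCP orientation; "ft_force": force on the tool from outside, world axes, zero at the start; "wrist_torque": the same for the moment, N m; "width": finger opening in mm; "grip_force": force on a finger pad.
Only numpy, scipy, OpenCV 4.12 (cv2) and the standard library are available. Lean on these libraries where they do the work, as an engineer would, in place of code of your own. Each camera call takes 0.05 s, during which the arm holds its last target. There are 200 camera calls.

TASK

Put the loose wheel, boss side up, on the hand truck's upturned stub axle so that its hub rests fully home on the collar. Then lock it with the hairpin clip: feel the clip's straight leg into the cross hole in the axle, whose height varies because the axle has end float, and push the clip in gently until the sprung leg snaps round the shank and it stays there by itself. Never force the clip or slam the wheel down, and leave the other things on the table alone.

Things in the scene. Friction and masses are not known exactly. Their poses are not given: they have to be found in the camera images.
- rail: Fixed grey square tube 34 mm wide, 28 mm high, 250 mm long, lying flat, with a plate and a round bush on top of its end nearer the robot; a steel stub axle 22 mm in diameter stands up out of the bush. Origin: on the table under the axle. x runs along the tube, away from the robot; z up.
- axle_collar (a point): Centre of the bush's top face (34 mm in diameter), 40 mm above the table: the collar on which the wheel's hub must rest; the axle passes up through it. Axes as the rail.
- axle_hole (a point): Centre of the axle's cross hole, 88 mm above the table, when the axle is pushed right in. The axle has end float, stiff to move: it starts anywhere from 0 to 12 mm higher and stays there, and the hole with it. The hole runs right through along the rail's x, 8.5 mm wide, 7.5 mm high. Axle top: 16 mm above hole centre, last 6 mm tapered to 13 mm diameter.
- wheel: Loose wheel, 0.24 to 0.39 kg, lying boss up: black tyre 120 mm in diameter, 30 mm high; grey hub 42 mm in diameter, 44 mm high, so its boss stands 14 mm above the tyre and 20 mm above the spokes; the gap between boss and tyre is over 20 mm. The bore, right through, is 24.8 mm in diameter. Origin: centre of the hub's underside, z along the bore.
- clip: Loose hairpin (R) clip of 6 mm round wire lying flat, 65 g, 111 x 28 mm. Origin: under the straight leg's seat point. x (mm here) points along the straight leg to its blunt tip at x 46 (last 1.5 is 5.4 thick), y to the sprung leg, z up. Closed loop at x -65 to -28. The sprung leg cups the shank at x 0, pinches in at x 11, flares out to x 35. Takes about 8 N to snap home.
- clip_seat (a point): Point of the straight leg's axis, 3 mm above the clip's underside, that lies in the centre of the axle when the clip is home. Axes as the clip.
- clip_grip (a point): Middle of the clip's loop, in the clip at x -43 mm, y 10 mm, 3 mm above its underside: a grip here across y is 26 mm wide, between two parallel wires 24 mm long, clear of the sprung leg. Axes as the clip.
- clip_leg (a joint): Angle of the clip's sprung leg (rad): 0 at rest, grows as it spreads, about 0.1 as its pinch passes the widest part of the shank, under 0.03 once snapped home.
- solder_reel: White reel of solder wire, 77 x 66 x 43 mm, near the table's front edge; leave alone. Origin: underside centre.
- parts_tin: Round tin of small fasteners, 83 x 16 mm, near the table's front edge; leave alone. Origin: underside centre.
- tape: Roll of black tape, 62 x 19 mm, lying near the table's front edge; leave alone. Origin: underside centre.
Not all that is in view belongs to the job. Of the things shaped like the clip, the bare steel one is meant.

How it is judged (in metres and radians):
On the way, in this order (a step that is already met when the one before it is completed fails the run):
1. the wheel is fully home on the axle's collar (distance between wheel and axle_collar below 0.004 m and angle between wheel's own z axis and vertical below 0.06 rad), for 0.2 s.
2. the clip's straight leg is through the axle and its sprung leg has snapped round the shank (x of clip_seat in the frame of axle_hole between -0.005 and 0.005 m and y of clip_seat in the frame of axle_hole between -0.004 and 0.004 m and z of clip_seat in the frame of axle_hole between -0.004 and 0.016 m and angle between the x axis of clip and the x axis of rail, either way round below 0.2 rad and value of joint clip_leg below 0.05 rad), for 0.1 s.
At the end, for the whole second after the job is handed in: Wheel level, hub within 4 mm of the collar; clip straight leg through the axle, its seat point within 5 mm of the axle's centre along the hole and 4 mm across, along the rail within 0.2 rad, sprung leg closed round the shank (under 0.05 rad); both at rest (all of step 1 and all of step 2 and linear speed of each of clip, wheel below 0.02 m/s); the robot touches nothing.
It fails at once if the clip is forced against the axle (over 40 N) (contact force between clip and rail above 40 N).
It fails at once if the wheel is slammed or pressed on the axle (over 60 N) (contact force between wheel and rail above 60 N).
It fails at once if a bystander is moved over 30 mm (distance of any of solder_reel, parts_tin, tape from where it was at the start of the episode above 0.03 m).
It also fails if it takes over 72 s, if anything falls off the work surface, if the arm or the gripper's body presses on something with over 40 N, if the wrist force passes 120 N, or if a joint passes its speed limit or range.

## Working session

There is one attempt and no reset: what is moved stays moved. The work goes in short steps, Python scripts to look and compute and a tool call to move; the robot and the scene stay as the last step left them, time stands still between calls to the robot, and variables do not carry over. Pictures are saved under pics/ and viewed, at most 10 in all, crops included, and the job is handed in when it is done.

Besides the shell and the picture viewer there is one more tool, called after "Request:" as name(argument=value, ...), one argument or row to a line, values as JSON. step_arm: Moves the arm, as the interface text tells. Its arguments: {"type":"object","properties":{"motion":{"type":"array"},"squeeze":{"type":"number"}},"required":["motion"]}

```bash
mkdir -p pics; cat > h.py <<'E'
import numpy as np, cv2
from station import r
def K(p): return np.array([[p['fx'],0,p['cx']],[0,p['fy'],p['cy']],[0,0,1.]])
def world(p,uv,z=None):
    """uv Nx2 -> world pts, from depth image range or given camera-z"""
    uv=np.asarray(uv,float).reshape(-1,2)
    n=cv2.undistortPoints(uv[:,None],K(p),np.array(p['dist_coeffs'],float))[:,0]
    d=p['range_z'][uv[:,1].astype(int),uv[:,0].astype(int)]
    c=np.c_[n,np.ones(len(n))]*d[:,None]
    return (c-p['t'])@np.asarray(p['R']),d
def plane(p,uv,h):
    uv=np.asarray(uv,float).reshape(-1,2)
    n=cv2.undistortPoints(uv[:,None],K(p),np.array(p['dist_coeffs'],float))[:,0]
    R=np.asarray(p['R']);o=-R.T@p['t'];d=np.c_[n,np.ones(len(n))]@R
    return o+d*((h-o[2])/d[:,2])[:,None]
def cloud(p,reg):
    v,u=np.nonzero(reg);uv=np.c_[u,v];X,d=world(p,uv);ok=d>0
    return X[ok],uv[ok]
def save(p,n,box=None,s=1):
    im=p['color'][:,:,::-1]
    if box: im=im[box[1]:box[3],box[0]:box[2]]
    cv2.imwrite('pics/'+n,cv2.resize(im,None,fx=s,fy=s,interpolation=cv2.INTER_CUBIC))
E
python3 - <<'E'
from h import *
a=r.capture("scene");b=r.capture("side")
cv2.imwrite('pics/a.png',cv2.resize(np.hstack([a['color'],b['color']])[:,:,::-1],(800,300),interpolation=cv2.INTER_AREA))
for nm,p in(("scene",a),("side",b)):
  print(nm,(-np.asarray(p['R']).T@p['t']).round())
  for q in["wheel","clip","rail","solder_reel","parts_tin","tape"]:
    for s in r.silhouettes(q,p)[:4]:
        X,_=cloud(p,s['region'])
        print(q,round(s['p'],2),s['rect'],np.median(X,0).round() if len(X) else None,X.min(0).round() if len(X) else '',X.max(0).round() if len(X) else '')
print(r.observe())
E
```

```text
scene [ 159. -610.  655.]
wheel 0.6 [265.1, 272.1, 326.0, 331.0] [ 462. -304.   26.] [ 409. -357.   -4.] [ 545. -229.   46.]
clip 0.54 [333.4, 216.4, 360.8, 248.0] [ 715. -205.    4.] [ 685. -254.   -3.] [ 747. -151.    9.]
rail 0.94 [263.2, 190.5, 342.2, 235.0] [611. -96.  26.] [ 535. -128.   -5.] [793. -23. 111.]
solder_reel 0.7 [213.8, 237.3, 234.6, 266.3] [ 406. -113.   34.] [ 382. -130.   -1.] [438. -77.  39.]
parts_tin 0.78 [181.3, 222.8, 215.9, 246.8] [383.   1.   3.] [342. -47.  -5.] [430.  54.  18.]
tape 0.56 [162.5, 203.4, 189.9, 221.9] [360.  71.  15.] [333.  52.  -2.] [390. 108.  20.]
side [ 425. -868.  746.]
wheel 0.67 [218.6, 271.9, 272.6, 322.1] [ 468. -309.   28.] [ 410. -358.   -2.] [ 527. -241.   49.]
clip 0.42 [206.6, 174.8, 229.2, 182.6] [452. 211.   5.] [407. 183.  -2.] [488. 244.  10.]
rail 0.59 [258.1, 203.7, 341.7, 242.9] [619. -98.  30.] [ 537. -126.   -2.] [774. -15. 115.]
solder_reel 0.8 [202.1, 230.9, 223.6, 251.3] [ 411. -116.   35.] [ 385. -133.   -0.] [436. -45.  40.]
parts_tin 0.66 [188.1, 209.6, 211.7, 233.2] [382.   1.   5.] [340. -47.  -2.] [422.  37.  20.]
tape 0.61 [185.2, 195.1, 200.9, 213.0] [359.  73.  15.] [328.  32.  -2.] [391. 129.  22.]
{'t': 0.7, 'qpos': array([-7.22406518e+00,  1.26245431e+01,  8.74607190e+01,  1.11512301e-04,
        7.99107427e+01, -7.22613980e+00]), 'joint_vel': array([-0.0348815 ,  0.039783  ,  0.06382239, -0.09395645,  0.0483109 ,
       -0.12376758]), 'joint_efforts': array([-9.64928622e-04, -4.94403684e+01, -3.87626767e+01,  6.96952525e-02,
        4.66988864e-02,  3.09062420e-05]), 'ee_pos': array([6.25002098e+02, 6.60727356e-03, 2.92286859e+02]), 'tcp_rot': array([1.79996023e+02, 3.93618363e-04, 9.00020551e+01]), 'ft_force': array([-0.18854759,  0.24744239, -0.46727577]), 'wrist_torque': array([0.03795771, 0.01409212, 0.00980815]), 'grip_force': 0.0, 'width': 87.15740553038854}
```

View pics/a.png

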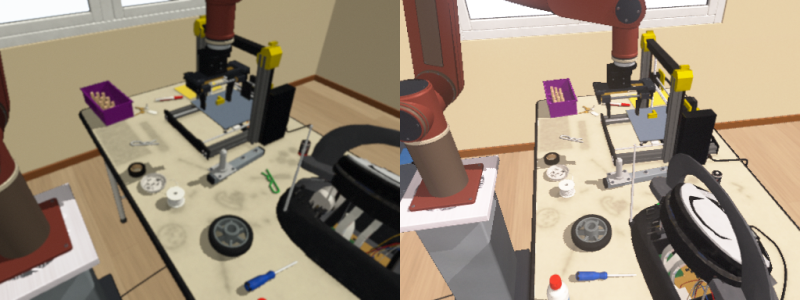

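Two hairpin shapes show: the green one at scene (270,180), about (715,-205), and a bare steel-coloured one at (145,143), about (452,211). The steel one fits the task, and I'll confirm it with a wrist crop later. First I'll look at the rail and wheel from the wrist camera.

Request:
step_arm(
  motion=[-0.4, -0.6, 0, 0, 1, -0.4, -0.6, 0, 0, 1, -0.4, -0.6, 0, 0, 1, -0.4, -0.6, 0, 0, 1, -0.4, -0.6, 0, 0, 1, 0, 0, 0, 0, 1, 0, 0, 0, 0, 1],
)

```text
t: 1.4
ee_pos: [524.9, -150.5, 292.5]
tcp_rot: [180.0, -0.0, 89.9]
ft_force: [0.4, 0.4, -0.1]
width: 86.8
grip_force: 0.0
```

```bash
python3 - <<'E'
from h import *
w=r.capture("wrist");save(w,'w1.png')
print((-np.asarray(w['R']).T@w['t']).round(),np.asarray(w['R']).round(2).tolist())
for q in["wheel","rail"]:
    for s in r.silhouettes(q,w)[:3]:
        X,_=cloud(w,s['region'])
        print(q,round(s['p'],2),s['rect'],X.min(0).round() if len(X) else '',X.max(0).round() if len(X) else '')
        if q=='rail':
            t=X[X[:,2]>80]; print('axle',len(t),t.mean(0),t.max(0),t.min(0))
            k=X[(X[:,2]>24)&(X[:,2]<31)]; k=k[:,:2].astype(np.float32)
            print('tube',len(k),cv2.minAreaRect(k),k.min(0),k.max(0))
        if q=='wheel':
            k=X[(X[:,2]>38)&(X[:,2]<50)]; print('boss',len(k),k.mean(0),k.min(0),k.max(0))
            k=X[(X[:,2]>27)&(X[:,2]<33)]; print('tyre',len(k),cv2.minEnclosingCircle(k[:,:2].astype(np.float32)))
o=r.observe();print(o['t'],o['ee_pos'])
E
```

```text
[525. -67. 386.] [[1.0, -0.0, 0.0], [-0.0, -0.95, 0.3], [0.0, -0.3, -0.95]]
wheel 0.91 [169.2, 228.9, 256.6, 319.9] [ 421. -351.   -2.] [ 529. -235.   45.]
boss 194 [ 471.18012251 -279.06316206   42.60376802] [ 453.02561868 -286.38260892   38.00142993] [ 488.40810529 -274.54295756   45.49425795]
tyre 1612 ((470.6237487792969, -294.77105712890625), 57.94123077392578)
rail 0.64 [262.6, 78.8, 508.1, 147.5] [ 538. -124.   -1.] [810. -57. 115.]
axle 670 [591.1937603  -90.51124943 107.05938804] [604.29116477 -80.64903694 114.64830013] [ 582.92149962 -101.83192414   80.24999177]
tube 5218 ((665.73095703125, -82.94373321533203), (254.56678771972656, 61.52094650268555), 6.371231555938721) [ 538.32104 -124.29238] [793.0863   -57.805084]
1.55 [ 525.50097974 -149.21971364  292.30147706]
```

View pics/w1.png

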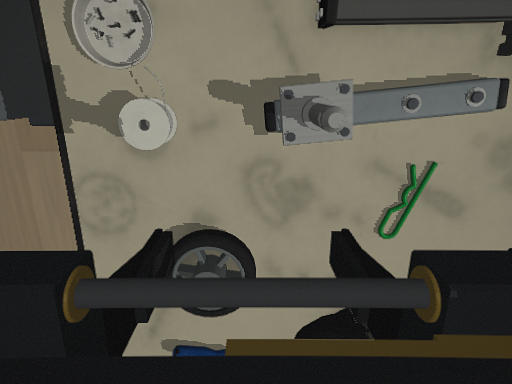

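The wrist picture shows the plate, axle top and tube at (325,115), yawed a few degrees, with the wheel half hidden by the gripper at (210,272) and the green decoy clip at (408,200). Next I'll measure the axle, then step towards the wheel.

```bash
python3 - <<'E'
from h import *
w=r.capture("wrist")
s=r.silhouettes("rail",w)[0]; X,uv=cloud(w,s['region'])
zt=np.sort(X[:,2])[-40:]; print('top z',zt.round(1)[[0,20,-1]])
g=np.zeros((384,512),bool);g[70:150,255:365]=1
Y,uv=cloud(w,g)
m=(Y[:,2]>107);print('top face',m.sum(),Y[m].mean(0),Y[m].min(0),Y[m].max(0))
for a,b in((95,101),(101,107),(107,111),(111,118)):
    k=Y[(Y[:,2]>a)&(Y[:,2]<b)]
    if len(k): print(a,len(k),k.min(0).round(1),k.max(0).round(1))
m=(Y[:,2]>35)&(Y[:,2]<44);print('bush',m.sum(),Y[m].min(0),Y[m].max(0),cv2.minEnclosingCircle(Y[m][:,:2].astype(np.float32)))
k=X[(X[:,2]>24)&(X[:,2]<31)&(X[:,0]>640)]
c=[]
for x in range(650,780,10):
    q=k[(k[:,0]>x)&(k[:,0]<x+10)]; c.append((x+5,(q[:,1].max()+q[:,1].min())/2,np.ptp(q[:,1])))
c=np.array(c);f=np.polyfit(c[:,0],c[:,1],1);print(c.round(1).tolist());print('yaw',np.degrees(np.arctan(f[0])),'y at 587',np.polyval(f,587))
E
```

```text
top z [113.7 114.1 114.9]
top face 498 [592.91408777 -91.06466535 111.2248976 ] [ 583.26247275 -101.91885786  107.03413631] [603.8889838  -81.24116061 114.90522898]
95 24 [ 583.4 -100.3   95.2] [594.7 -80.9 100.9]
101 52 [ 583.  -101.2  101.3] [603.7 -80.6 107. ]
107 205 [ 583.3 -101.9  107. ] [603.9 -81.2 111. ]
111 293 [585.4 -98.9 111. ] [601.1 -83.4 114.9]
bush 554 [ 558.78096934 -119.82693945   35.01559125] [628.78228744 -61.57274911  43.90505158] ((594.322998046875, -91.5487060546875), 40.99705505371094)
[[655.0, -85.7, 34.4], [665.0, -84.8, 34.3], [675.0, -83.8, 34.2], [685.0, -82.2, 33.0], [695.0, -81.3, 33.0], [705.0, -80.8, 33.9], [715.0, -79.8, 33.7], [725.0, -78.9, 33.7], [735.0, -77.5, 34.5], [745.0, -77.0, 33.6], [755.0, -76.1, 33.5], [765.0, -75.7, 34.3], [775.0, -74.2, 33.1]]
yaw 5.367244824556286 y at 587 -91.8583076976447
```

Request:
step_arm(
  motion=[-0.55, -0.5, 0, 0, 1, -0.55, -0.5, 0, 0, 1, 0, -0.5, 0, 0, 1, 0, 0, 0, 0, 1, 0, 0, 0, 0, 1],
)

```text
t: 2.15
ee_pos: [470.3, -224.7, 292.2]
tcp_rot: [180.0, -0.0, 90.0]
ft_force: [0.4, 0.5, -1.0]
width: 87.1
grip_force: 0.0
```

```bash
python3 - <<'E'
from h import *
w=r.capture("wrist");save(w,'w2.png')
s=r.silhouettes("wheel",w)[0]; X,_=cloud(w,s['region']);print(s['p'],s['rect'],X.min(0),X.max(0))
k=X[(X[:,2]>40)&(X[:,2]<50)]; print('boss',len(k),cv2.minEnclosingCircle(k[:,:2].astype(np.float32)),np.median(k[:,2]))
k=X[(X[:,2]>27)&(X[:,2]<33)]; print('tyre',len(k),cv2.minEnclosingCircle(k[:,:2].astype(np.float32)))
o=r.observe();print(o['t'],o['ee_pos'])
E
```

```text
0.79 [204.9, 172.4, 301.3, 271.6] [ 407.14904674 -369.59211079   -1.38346835] [ 531.95806943 -235.72604491   46.36641133]
boss 655 ((469.87890625, -295.1611633300781), 20.923940658569336) 43.9466836358826
tyre 3071 ((470.4332275390625, -294.27587890625), 58.6068000793457)
2.25 [ 470.41963849 -224.03688615  292.09404648]
```

View pics/w2.png

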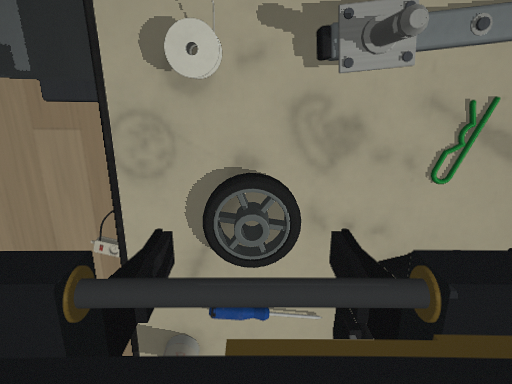

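The wheel is clear at (251,222), boss centre about (470,-295), with spokes and bore visible. Now I'll check obstacle heights round the work.

```bash
python3 - <<'E'
from h import *
H={}
for n in("scene","side"):
    p=r.capture(n);X,_=cloud(p,np.ones((384,512),bool))
    m=(X[:,0]>350)&(X[:,0]<800)&(X[:,1]>-420)&(X[:,1]<320)&(X[:,2]<600)
    for x,y,z in X[m]:
        k=(int(x//50)*50,int(y//40)*40);H.setdefault(k,[]).append(z)
print('      ',*range(350,800,50))
for y in range(280,-440,-40):
    print(f'{y:5d}',*[f"{np.percentile(H[(x,y)],97):4.0f}" if (x,y) in H else '   .' for x in range(350,800,50)])
E
```

```text
350 400 450 500 550 600 650 700 750
  280   -1   -1   -1   -1   62   44   44   42  366
  240   -1    2   -1   -0   59   47   80   83  368
  200   -1    4    5    2   50    .   81   83  367
  160   -0    2    6    3   51   51   81   84  367
  120    2    3    3    3    3    3   82   84  367
   80   20    3    3    3   23    3   81   84  367
   40   20    2    3    3   63   58   82   83  367
    0   17   14    3    3   60   46   44   82  367
  -40   10   15    3    3   51   43   42   43  377
  -80   15   38    3    3   36   35   31   31  378
 -120   37   38    3   27  111   45   31   30   31
 -160   35  598    3    3   33   29    3    4    2
 -200  336  393  597  526  335    3    3    7    2
 -240  593  505  597  595  336    3    5    7    2
 -280  587  589  585  570  335    2    6    6    2
 -320    3  588  594   32    3  112  127    .    .
 -360    3   31   32   31  129  243  302  212    .
 -400    3    3    3    3  349  252  345  251    .
```

Request:
step_arm(
  motion=[0, -0.1, -0.19, 1, 0.65, 0, -0.1, -0.19, 1, 0.65, 0, -0.1, -0.19, 1, 0.65, 0, -0.1, -0.19, 1, 0.65, 0, -0.1, -0.19, 1, 0.65, 0, -0.1, -0.19, 1, 0.65, 0, -0.1, -0.19, 1, 0.65, 0, -0.1, -0.19, 1, 0.65, 0, -0.1, -0.19, 1, 0.65, 0, -0.1, -0.19, 1, 0.65, 0, -0.1, -0.19, 1, 0.65, 0, -0.1, -0.19, 1, 0.65, 0, -0.1, -0.19, 1, 0.65, 0, -0.1, -0.19, 1, 0.65, 0, 0, -0.19, 1, 0.65, 0, 0, 0, 0, 0.65],
)

```text
t: 3.95
ee_pos: [469.6, -293.8, 148.2]
tcp_rot: [179.9, -0.1, -179.9]
ft_force: [0.4, -0.2, -0.5]
width: 56.4
grip_force: 0.0
```

```bash
python3 - <<'E'
from h import *
w=r.capture("wrist");save(w,'w3.png')
for s in r.silhouettes("wheel",w)[:1]:
    X,_=cloud(w,s['region']);print(s['p'],s['rect'])
    k=X[(X[:,2]>40)&(X[:,2]<50)]; print('boss',len(k),cv2.minEnclosingCircle(k[:,:2].astype(np.float32)),k.min(0),k.max(0))
o=r.observe();print(o['t'],o['ee_pos'],o['tcp_rot'],o['qpos'],o['width'])
E
```

```text
0.71 [165.9, 127.5, 331.4, 282.9]
boss 1976 ((469.6229553222656, -296.093017578125), 21.148494720458984) [ 448.78545914 -316.46370333   40.05006184] [ 489.82860488 -275.6644768    46.43792398]
4.05 [ 470.23378828 -294.38510829  149.70230508] [ 1.79974145e+02 -2.24700578e-02  1.79889989e+02] [-4.01957716e+01  1.16030379e+01  1.04939618e+02  5.93633508e-03
  6.34911850e+01 -1.30088407e+02] 56.3739904796645
```

View pics/w3.png

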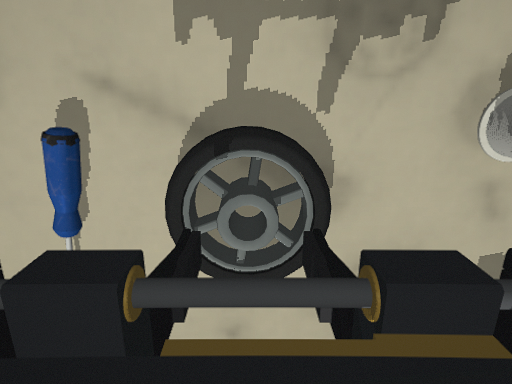

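The wheel's boss is centred between the fingers at (247,218). I'll descend and grip it.

Request:
step_arm(
  motion=[-0.01, -0.03, -0.16, 0, 0.65, 0, 0, -0.16, 0, 0.65, 0, 0, -0.16, 0, 0.65, 0, 0, -0.16, 0, 0.65, 0, 0, -0.16, 0, 0.65, 0, 0, -0.16, 0, 0.65, 0, 0, 0, 0, 0.3, 0, 0, 0, 0, 0.3, 0, 0, 0, 0, 0.3, 0, 0, 0, 0, 0.3, 0, 0, 0, 0, 0.3],
  squeeze=30,
)

```text
t: 5.15
ee_pos: [469.6, -296.6, 102.0]
tcp_rot: [-180.0, 0.0, -180.0]
ft_force: [0.7, 0.1, -1.3]
width: 41.2
grip_force: 30.0
```

Request:
step_arm(
  motion=[0, 0, 0.2, 0, 0.3, 0, 0, 0.5, 0, 0.3, 0, 0, 0.6, 0, 0.3, 0, 0, 0.6, 0, 0.3, 0, 0, 0.6, 0, 0.3, 0, 0, 0.3, 0, 0.3, 0.15, 0.25, 0.2, 0, 0.3, 0.3, 0.5, 0, 0, 0.3, 0.3, 0.5, 0, 0, 0.3, 0.3, 0.5, 0, 0, 0.3, 0.3, 0.5, 0, 0, 0.3, 0.3, 0.5, 0, 0, 0.3, 0.3, 0.5, 0, 0, 0.3, 0.3, 0.5, 0, 0, 0.3, 0.15, 0.25, 0, 0, 0.3, 0, 0, 0, 0, 0.3],
)

```text
t: 6.75
ee_pos: [589.7, -94.1, 250.5]
tcp_rot: [179.9, -0.1, -179.8]
ft_force: [-0.1, 0.1, -2.9]
width: 41.0
grip_force: 30.0
```

```bash
python3 - <<'E'
from h import *
for n in("scene","side"):
    w=r.capture(n)
    s=r.silhouettes("wheel",w)
    if s:
        X,_=cloud(w,s[0]['region']);print(n,s[0]['p'],s[0]['rect'],np.percentile(X,[3,50,97],axis=0).round())
w=r.capture("wrist");save(w,'w4.png')
s=r.silhouettes("wheel",w)[0]; X,_=cloud(w,s['region'])
o=r.observe();print(o['t'],o['ee_pos'],o['tcp_rot'],o['ft_force'],o['width'])
z=np.percentile(X[:,2],97);k=X[X[:,2]>o['ee_pos'][2]-62]
print(z,len(k),k.mean(0),k.min(0),k.max(0))
E
```

```text
scene 0.77 [260.0, 158.2, 314.6, 196.7] [[ 530. -154.  153.]
 [ 571. -113.  172.]
 [ 632.  -49.  190.]]
side 0.77 [254.5, 172.5, 300.3, 205.3] [[ 532. -156.  156.]
 [ 572. -120.  174.]
 [ 631.  -61.  182.]]Traceback (most recent call last):
  File "<stdin>", line 8, in <module>
IndexError: list index out of range
```

View pics/w4.png

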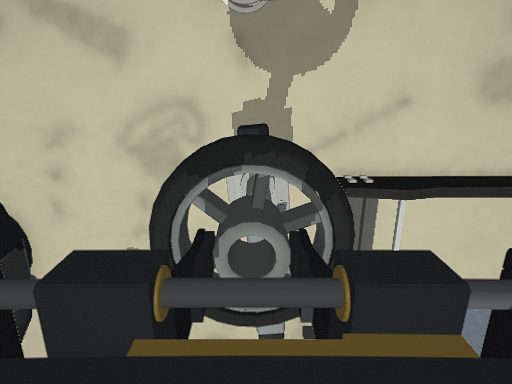

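The wheel is held level, with its bore at (252,257) and the rail end behind it at (253,130). I'll check the bore centre in world coordinates.

```bash
python3 - <<'E'
from h import *
w=r.capture("wrist");o=r.observe();print(o['t'],o['ee_pos'],o['ft_force'])
z=o['ee_pos'][2]-57.5
g=np.zeros((384,512),bool);g[215:282,205:300]=1
X,uv=cloud(w,g);k=X[(abs(X[:,2]-z)<4)];print('boss z',np.median(k[:,2]),z,len(k))
print('x',k[:,0].min(),k[:,0].max(),'y',k[:,1].min(),k[:,1].max())
print(plane(w,[[252,257]],z))
E
```

```text
7.1 [589.11723864 -97.44057673 251.72405208] [ 0.35106014  0.39600332 -4.21878217]
boss z 193.87259929676884 194.2240520842482 2724
x 567.9965887832304 601.9962513202134 y -121.58170763968705 -72.58103736892002
[[588.55415456 -97.01986813 194.22405208]]
```

Request:
step_arm(
  motion=[0.09, 0.1, -0.2, 0, 0.3, 0, 0, -0.3, 0, 0.3, 0, 0, -0.1, 0, 0.3, 0, 0, -0.06, 0, 0.3, 0, 0, -0.06, 0, 0.3, 0, 0, -0.06, 0, 0.3, 0, 0, -0.06, 0, 0.3, 0, 0, -0.06, 0, 0.3, 0, 0, 0, 0, 0.3],
)

```text
t: 8.0
ee_pos: [593.8, -91.5, 206.3]
tcp_rot: [180.0, -0.0, 180.0]
ft_force: [0.4, 0.5, -4.1]
width: 40.9
grip_force: 30.0
```

Request:
step_arm(
  motion=[0, 0, -0.08, 0, 0.3, 0, 0, -0.08, 0, 0.3, 0, 0, -0.1, 0, 0.3, 0, 0, -0.1, 0, 0.3, 0, 0, -0.1, 0, 0.3],
)

```text
t: 8.5
ee_pos: [593.9, -91.5, 183.1]
tcp_rot: [180.0, -0.0, 180.0]
ft_force: [0.0, -0.2, -2.9]
width: 41.2
grip_force: 30.0
```

Request:
step_arm(
  motion=[0, 0, -0.1, 0, 0.3, 0, 0, -0.1, 0, 0.3, 0, 0, -0.1, 0, 0.3, 0, 0, -0.1, 0, 0.3, 0, 0, -0.1, 0, 0.3, 0, 0, -0.1, 0, 0.3, 0, 0, -0.08, 0, 0.3, 0, 0, -0.06, 0, 0.3, 0, 0, -0.02, 0, 0.3, 0, 0, 0, 0, 0.3],
)

```text
t: 9.5
ee_pos: [594.0, -91.5, 145.6]
tcp_rot: [180.0, -0.0, -180.0]
ft_force: [0.3, -0.8, -3.2]
width: 41.1
grip_force: 30.0
```

Request:
step_arm(
  motion=[0, 0, -0.02, 0, 0.3, 0, 0, -0.02, 0, 0.3, 0, 0, -0.02, 0, 0.3, 0, 0, -0.01, 0, 0.3, 0, 0, 0, 0, 0.3],
)

```text
t: 10.0
ee_pos: [593.9, -91.5, 142.1]
tcp_rot: [180.0, -0.0, -180.0]
ft_force: [0.3, -0.3, -3.9]
width: 40.8
grip_force: 30.0
```

Request:
step_arm(
  motion=[0, 0, 0, 0, 0.65, 0, 0, 0, 0, 0.65, 0, 0, 0, 0, 0.65, 0, 0, 0, 0, 0.65, 0, 0, 0.2, 0, 0.65, 0, 0, 0.5, 0, 0.65, 0, 0, 0.8, 0, 0.65, 0, 0, 0.8, 0, 0.65, 0, 0, 0.5, 0, 0.65, -0.3, 0.5, 0, 0, 0.65, -0.6, 0.9, 0, 0, 0.65, -0.6, 0.9, 0, 0, 0.65, 0, 0, 0, 0, 0.65],
)

```text
t: 11.3
ee_pos: [520.7, 20.7, 282.8]
tcp_rot: [179.9, -0.1, -179.8]
ft_force: [0.0, -1.0, -0.4]
width: 56.8
grip_force: 0.0
```

```bash
python3 - <<'E'
from h import *
for n in("scene","side"):
    w=r.capture(n)
    s=r.silhouettes("wheel",w)
    if s:
        X,_=cloud(w,s[0]['region']);k=X[(X[:,2]>62)&(X[:,2]<74)]
        print(n,s[0]['p'],s[0]['rect'],np.percentile(X,[3,50,97],axis=0).round().tolist(),'tyre top',np.median(k[:,2]),cv2.minEnclosingCircle(k[:,:2].astype(np.float32)))
        b=X[(X[:,2]>80)&(X[:,2]<88)];print('boss',len(b),np.median(b,0))
    for s in r.silhouettes("clip",w)[:3]:
        X,_=cloud(w,s['region']);print('clip',round(s['p'],2),s['rect'],X.mean(0).round(),cv2.minAreaRect(X[:,:2].astype(np.float32)))
o=r.observe();print(o['t'],o['ee_pos'],o['ft_force'])
E
```

```text
scene 0.59 [261.2, 191.7, 310.0, 230.4] [[535.0, -150.0, 44.0], [580.0, -106.0, 64.0], [640.0, -45.0, 82.0]] tyre top 66.26729266857237 ((589.8163452148438, -94.90701293945312), 58.637203216552734)
boss 81 [584.41512217 -99.5325688   81.80249335]
clip 0.58 [335.1, 216.0, 357.3, 247.0] [ 713. -207.    4.] ((714.9722900390625, -201.95701599121094), (107.89122772216797, 29.09929847717285), 67.63687896728516)
clip 0.57 [167.3, 182.7, 199.7, 187.2] [444. 215.   0.] ((445.0180969238281, 214.8910675048828), (26.76898193359375, 91.29962921142578), 63.78678894042969)
side 0.62 [258.4, 204.9, 302.4, 236.8] [[538.0, -151.0, 45.0], [582.0, -109.0, 67.0], [636.0, -46.0, 85.0]] tyre top 68.61339303766928 ((591.5352783203125, -94.8270034790039), 59.079071044921875)
boss 81 [ 589.68594848 -101.16270438   84.19682465]
clip 0.56 [261.8, 202.5, 343.0, 241.1] [680. -93.  32.] ((618.2696533203125, -154.239990234375), (301.32952880859375, 195.64808654785156), 60.1695671081543)
clip 0.43 [205.4, 175.7, 228.8, 182.2] [453. 211.   4.] ((445.67047119140625, 214.33685302734375), (27.208141326904297, 92.52033233642578), 61.92218017578125)
11.6 [524.17857615  15.78519609 282.63400445] [-0.41694763 -0.59723768  0.52299363]
```

Request:
step_arm(
  motion=[0, 0.6, 0, 0, 0.65, 0, 0.8, -0.3, 0, 0.65, 0, 0.8, -0.3, 0, 0.65, 0, 0.8, -0.3, 0, 0.65, 0, 0.8, -0.3, 0, 0.65, 0, 0, 0, 0, 0.65, 0, 0, 0, 0, 0.65],
)

```text
t: 12.3
ee_pos: [523.7, 206.6, 221.4]
tcp_rot: [-179.9, -0.1, -179.9]
ft_force: [0.1, 0.2, 0.4]
width: 56.5
grip_force: 0.0
```

```bash
python3 - <<'E'
from h import *
w=r.capture("wrist");np.save('clipshot.npy',w,allow_pickle=True)
for s in r.silhouettes("clip",w)[:3]:
    X,_=cloud(w,s['region']);print('clip',round(s['p'],2),s['rect'],X.mean(0).round(),np.median(X[:,2]),cv2.minAreaRect(X[:,:2].astype(np.float32)))
    l,t,a,b=[int(v) for v in s['rect']]
    if s is not None and t>=0: box=(max(l-30,0),max(t-30,0),min(a+30,512),min(b+30,384)); 
    save(w,f"clip{l}.png",box,3)
o=r.observe();print(o['t'],o['ee_pos'])
E
ls pics
```

```text
clip 0.66 [224.3, 43.4, 298.5, 152.4] [445. 217.   5.] 5.898604978986555 ((451.3421325683594, 216.50486755371094), (27.718780517578125, 110.15888214111328), 62.67888259887695)
12.4 [524.33395782 205.55638797 222.54864868]
a.png
clip224.png
w1.png
w2.png
w3.png
w4.png
```

View pics/clip224.png

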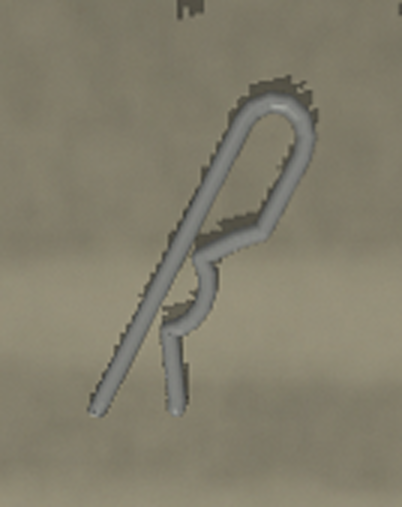

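This confirms the bare steel hairpin: straight leg tip at crop (97,408) towards +x, loop at (280,100), sprung leg on the +y side. Next I'll work out its pose.

```bash
python3 - <<'E'
from h import *
w=np.load('clipshot.npy',allow_pickle=True).item()
box=(194,13)
P=lambda a,b:plane(w,[[a/3+box[0]-.3,b/3+box[1]-.3]],3)[0]
tip=P(97,411);a=P(225,150);m=P(160,290)   # straight leg
g=cv2.cvtColor(w['color'],cv2.COLOR_RGB2GRAY)
d=tip-a;d/=np.linalg.norm(d);yaw=np.degrees(np.arctan2(d[1],d[0]));print('yaw leg',yaw,'tip',tip,'mid',m,np.degrees(np.arctan2(*(tip-m)[1::-1])))
n=np.array([-d[1],d[0],0])
org=tip-46*d; print('seat',org,'grip',org-43*d+10*n)
wires=[P(225,150),P(285,195)]  # both loop wires
print('wires across',[(q-tip)@n for q in wires],[(q-org)@d for q in wires])
print('loop end',(P(278,92)-org)@d)
E
```

```text
yaw leg -27.036297635299466 tip [495.70256876 182.20325917   3.        ] mid [457.75182374 202.68119267   3.        ] -28.35096185170016
seat [454.72950688 203.11278333   3.        ] grip [420.97414995 231.56583023   3.        ]
wires across [np.float64(7.105427357601002e-15), np.float64(22.073303123926955)] [np.float64(-41.91290515585238), np.float64(-39.07099735999802)]
loop end -62.789473743797004
```

Request:
step_arm(
  motion=[-0.41, 0.1, -0.4, -0.9, 0.5, -0.41, 0.1, -0.4, -0.9, 0.5, -0.41, 0.1, -0.4, -0.9, 0.5, -0.41, 0.1, -0.4, -0.9, 0.5, -0.41, 0.1, -0.4, -0.9, 0.5, 0, 0, 0, 0, 0.5, 0, 0, 0, 0, 0.5],
)

```text
t: 13.1
ee_pos: [422.1, 230.9, 123.1]
tcp_rot: [180.0, 0.1, 153.0]
ft_force: [0.3, -0.0, 0.0]
width: 43.1
grip_force: 0.0
```

```bash
python3 - <<'E'
from h import *
w=r.capture("wrist")
save(w,'w6.png')
o=r.observe();print(o['t'],o['ee_pos'],o['tcp_rot'],o['qpos'])
E
```

```text
13.15 [423.05513876 231.21699439 123.80747244] [1.79884165e+02 1.38072869e-01 1.53027479e+02] [ 1.92868349e+01  4.27971762e+00  1.16433642e+02 -2.29174387e-02
  5.91074911e+01 -4.37290481e+01]
```

View pics/w6.png

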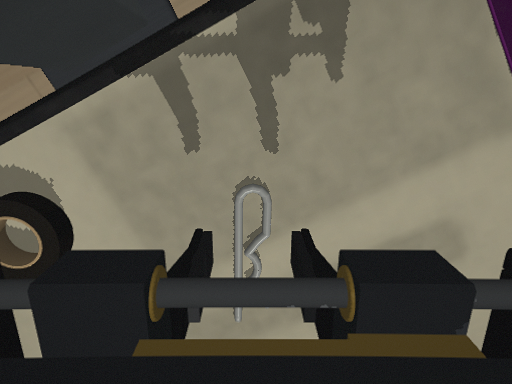

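The clip stands in line with the fingers: straight leg at column 238, loop end at (253,184). I'll descend.

Request:
step_arm(
  motion=[-0.02, 0, -0.3, 0, 0.5, 0, 0, -0.3, 0, 0.5, 0, 0, -0.3, 0, 0.5, 0, 0, -0.1, 0, 0.5, 0, 0, 0, 0, 0.5, 0, 0, 0, 0, 0.5],
)

```text
t: 13.75
ee_pos: [421.3, 231.8, 73.4]
tcp_rot: [179.9, 0.1, 153.0]
ft_force: [0.8, 0.6, 0.6]
width: 43.5
grip_force: 0.0
```

```bash
python3 - <<'E'
from h import *
z=[];f=[];
for i in range(3):
    w=r.capture("wrist");o=r.observe();z.append(o['ee_pos']);f.append(o['ft_force'])
print(np.mean(z,0),np.mean(f,0))
s=r.silhouettes("clip",w)
if s:
    X=plane(w,np.argwhere(s[0]['region'])[:,::-1],3);d=np.array([.891,-.454,0]);n=np.array([.454,.891,0]);e=X-np.mean(z,0)
    print((e@d).min(),(e@d).max(),(e@n).min(),(e@n).max())
E
```

```text
[421.06865603 231.88076994  73.32244565] [-0.14210429  0.27421806 -0.07467997]
```

Request:
step_arm(
  motion=[0, 0, -0.02, 0, 0.5, 0, 0, -0.025, 0, 0.5, 0, 0, 0, 0, 0.15, 0, 0, 0, 0, 0.15, 0, 0, 0, 0, 0.15, 0, 0, 0, 0, 0.15, 0, 0, 0, 0, 0.15, 0, 0, 0, 0, 0.15],
  squeeze=30,
)

```text
t: 14.75
ee_pos: [420.1, 231.8, 70.1]
tcp_rot: [180.0, 0.0, 153.0]
ft_force: [0.6, -0.5, 2.8]
width: 24.5
grip_force: 30.4
```

Request:
step_arm(
  motion=[0, 0, 0.2, 0, 0.15, 0, 0, 0.6, 0, 0.15, 0, 0, 0.8, 0, 0.15, 0, 0, 0.8, 0, 0.15, 0, 0, 0.6, 0, 0.15, 0.1, -0.4, 0.2, 0.54, 0.15, 0.12, -0.7, 0, 0.54, 0.15, 0.12, -0.7, 0, 0.54, 0.15, 0.12, -0.7, 0, 0.54, 0.15, 0.12, -0.7, 0, 0.54, 0.15, 0.12, -0.7, 0, 0.54, 0.15, 0.12, -0.7, 0, 0.54, 0.15, 0.12, -0.7, 0, 0.54, 0.15, 0.12, -0.7, 0, 0.54, 0.15, 0.12, -0.5, 0, 0.54, 0.15, 0, 0, 0, 0, 0.15, 0, 0, 0, 0, 0.15],
)

```text
t: 16.45
ee_pos: [478.6, -93.5, 230.0]
tcp_rot: [180.0, -0.0, -174.7]
ft_force: [-0.4, -0.2, -1.1]
width: 24.6
grip_force: 30.0
```

```bash
python3 - <<'E'
from h import *
w=r.capture("wrist");b=r.capture("side");a=r.capture("scene")
Z=[]
o=r.observe();print(o['t'],o['ee_pos'],o['tcp_rot'],o['ft_force'],o['width'])
im=[cv2.resize(w['color'],(400,300))]
def crop(p,c,s=3):
    K_=K(p);uv,_=cv2.projectPoints(np.array([c],float),cv2.Rodrigues(np.asarray(p['R']))[0],np.asarray(p['t'],float),K_,np.array(p['dist_coeffs'],float));u,v=uv.ravel().astype(int);print(u,v)
    return cv2.resize(p['color'][v-50:v+50,u-66:u+67],(400,300),interpolation=cv2.INTER_CUBIC)
c=o['ee_pos']+[60,0,-90]
im+=[crop(a,c),crop(b,c)]
cv2.imwrite('pics/w7.png',np.vstack([np.hstack([im[0],im[1]]),np.hstack([im[2],im[2]*0])])[:,:,::-1])
E
```

```text
16.6 [478.69464334 -92.31126276 229.92583162] [ 1.79972558e+02 -2.26260760e-02 -1.74567544e+02] [-0.37663189  0.15121825 -0.15247829] 24.6423410208924
267 190
259 197
```

View pics/w7.png

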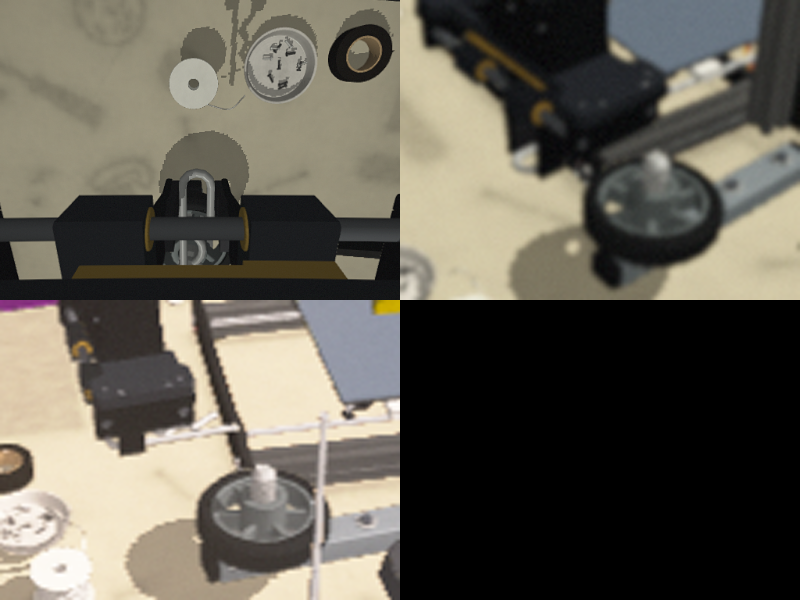

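The clip is held level, straight leg towards the axle: wrist panel loop (195,185), side panel tip (238,428). The wheel sits on the axle. Next I'll measure the clip in the hand.

```bash
python3 - <<'E'
from h import *
E_=[]
b=r.capture("side");E_.append(r.observe()['ee_pos']);a=r.capture("scene");E_.append(r.observe()['ee_pos']);w=r.capture("wrist");E_.append(r.observe()['ee_pos'])
T=np.mean(E_,0);print('T',T,r.observe()['t'])
d=np.array([.9956,.0941,0]);n=np.array([-.0941,.9956,0])
for nm,p in(("side",b),("scene",a),("wrist",w)):
    X,uv=cloud(p,np.ones((384,512),bool));e=X-T;l=e@d;s=e@n
    m=(l>-30)&(l<105)&(abs(s)<25)&(e[:,2]<-58)&(e[:,2]>-80)
    print(nm,m.sum())
    for x0 in range(-30,105,15):
        q=m&(l>=x0)&(l<x0+15)
        if q.sum(): print(x0,q.sum(),'s',np.percentile(s[q],[5,50,95]).round(1),'z',np.percentile(e[q,2],[5,50,95]).round(1))
    if m.sum(): print('lmin/max',l[m].min().round(1),l[m].max().round(1))
    # axle in same view
    q=(np.hypot(X[:,0]-593.3,X[:,1]+91.3)<14)&(X[:,2]>88)&(X[:,2]<120)
    if q.sum()>5: print('axle',q.sum(),X[q].min(0).round(1),X[q].max(0).round(1),np.sort(X[q,2])[-8:].round(1))
E
```

```text
T [478.83217443 -92.33807384 229.97725337] 16.75
side 160
-30 8 s [-10.1  -4.6   0.2] z [-67.5 -64.7 -63.5]
-15 22 s [-23.2 -20.4  -7.5] z [-68.3 -64.2 -60.1]
0 19 s [-22.9 -20.2 -11.3] z [-67.  -63.4 -58.2]
15 22 s [-14.6 -10.7   0.4] z [-68.2 -65.2 -63.7]
30 21 s [-14.   -9.4   2. ] z [-68.5 -65.6 -63. ]
45 25 s [-13.7  -9.6   1.4] z [-69.  -66.  -63.7]
60 27 s [-14.2 -10.3   8.1] z [-67.  -65.1 -63. ]
75 16 s [-13.3 -11.8  12.2] z [-68.  -65.1 -62.4]
lmin/max -20.9 89.5
axle 78 [ 581.8 -104.7   88. ] [600.4 -84.5 116.3] [112.9 113.1 113.3 113.6 113.6 113.9 114.3 116.3]
scene 129
-30 18 s [-9.9 -3.3  3.6] z [-70.5 -67.  -65. ]
-15 80 s [-22.5   6.1  18.7] z [-70.  -65.8 -58.8]
0 31 s [-22.7 -19.8  12.8] z [-69.6 -64.7 -58.3]
lmin/max -21.2 8.5
axle 86 [ 580.7 -104.3   89. ] [600.  -84.7 112.5] [110.4 110.4 111.  111.2 111.2 111.5 112.  112.5]
wrist 2482
-30 291 s [-7.4 -0.   7.4] z [-66.6 -64.2 -62.9]
-15 941 s [-18.1   1.6  18.8] z [-67.2 -63.9 -59.4]
0 500 s [-12.    7.3  12.6] z [-65.7 -64.  -62.7]
15 50 s [-11.7   6.7  12.3] z [-66.9 -64.8 -63.5]
30 303 s [-11.6   0.6   6.5] z [-66.  -64.2 -63.2]
45 396 s [-11.8  -2.3   5.3] z [-66.2 -64.4 -63.2]
60 1 s [4.9 4.9 4.9] z [-67.9 -67.9 -67.9]
lmin/max -20.1 60.2
axle 207 [ 582.5 -102.    88.1] [593.2 -81.6 110.8] [109.6 109.7 110.  110.2 110.2 110.3 110.4 110.8]
```

Request:
step_arm(
  motion=[0, 0, -0.3, 0, 0.15, 0, 0, -0.4, 0, 0.15, 0, 0, -0.4, 0, 0.15, 0, 0, -0.18, 0, 0.15, 0, 0, 0, 0, 0.15, 0.04, 0, 0, 0, 0.15, 0.04, 0.005, 0, 0, 0.15, 0, 0, 0, 0, 0.15],
)

```text
t: 17.55
ee_pos: [484.0, -93.3, 167.2]
tcp_rot: [-179.9, 0.1, -174.6]
ft_force: [0.1, -1.2, -1.0]
width: 24.5
grip_force: 30.0
```

```bash
python3 - <<'E'
from h import *
b=r.capture("side");a=r.capture("scene");o=r.observe();print(o['t'],o['ee_pos'],o['tcp_rot'],o['ft_force'])
def crop(p,c,h=40,wd=53):
    uv,_=cv2.projectPoints(np.array([c],float),cv2.Rodrigues(np.asarray(p['R']))[0],np.asarray(p['t'],float),K(p),np.array(p['dist_coeffs'],float));u,v=uv.ravel().astype(int);print(u,v)
    return cv2.resize(p['color'][v-h:v+h,u-wd:u+wd],None,fx=7.5,fy=7.5,interpolation=cv2.INTER_CUBIC)
x=crop(b,[580,-91,98],36,26);y=crop(a,[580,-91,98],36,26)
cv2.imwrite('pics/w8.png',np.hstack([x,y])[:,:,::-1])
E
```

```text
17.65 [483.50178087 -93.17619981 166.69258393] [-1.79969946e+02  6.35933380e-02 -1.74594877e+02] [-0.40453903  0.38345494 -0.37312631]
274 207
280 197
```

View pics/w8.png

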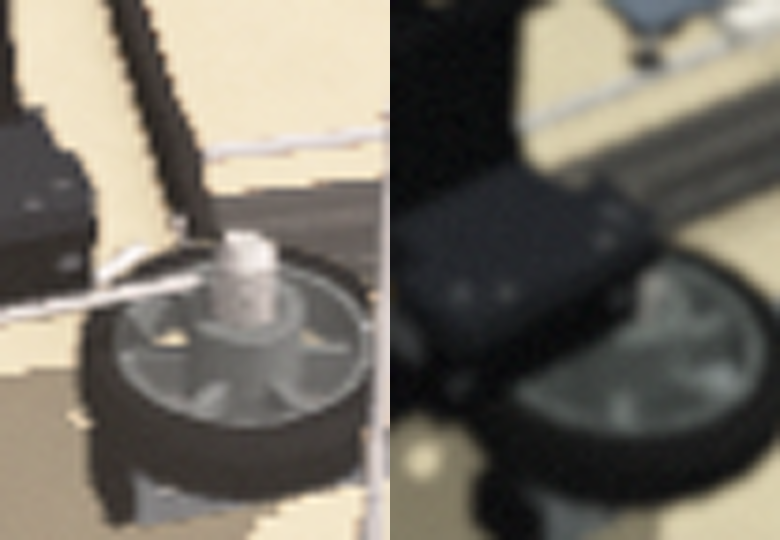

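Request:
step_arm(
  motion=[0.06, 0.006, -0.004, 0, 0.15, 0.06, 0.006, 0, 0, 0.15, 0.03, 0.003, 0, 0, 0.15, 0.02, 0.002, 0, 0, 0.15, 0.02, 0.002, 0, 0, 0.15],
)

```text
t: 18.15
ee_pos: [492.3, -92.1, 165.6]
tcp_rot: [180.0, -0.1, -174.6]
ft_force: [-1.9, -0.1, 0.5]
width: 24.7
grip_force: 30.0
```

Request:
step_arm(
  motion=[0.02, 0.002, 0, 0, 0.15, 0, 0, 0, 0, 0.15],
)

```text
t: 18.35
ee_pos: [493.6, -91.9, 165.7]
tcp_rot: [180.0, 0.0, -174.6]
ft_force: [-0.4, -1.1, -1.4]
width: 24.7
grip_force: 30.0
```

Request:
step_arm(
  motion=[0.02, 0.002, 0, 0, 0.15, 0.02, 0.002, 0, 0, 0.15],
)

```text
t: 18.55
ee_pos: [495.6, -91.8, 165.8]
tcp_rot: [-180.0, -0.0, -174.6]
ft_force: [-0.6, -0.2, -0.7]
width: 24.4
grip_force: 30.0
```

Request:
step_arm(
  motion=[0.02, 0.002, 0, 0, 0.15, 0.02, 0.002, 0, 0, 0.15],
)

```text
t: 18.75
ee_pos: [497.6, -91.6, 165.8]
tcp_rot: [180.0, 0.0, -174.6]
ft_force: [0.0, 0.2, -0.7]
width: 24.8
grip_force: 30.0
```

Request:
step_arm(
  motion=[0.03, 0.003, 0, 0, 0.15, 0.03, 0.003, 0, 0, 0.15, 0.03, 0.003, 0, 0, 0.15],
)

```text
t: 19.05
ee_pos: [502.1, -91.1, 165.8]
tcp_rot: [-180.0, 0.0, -174.6]
ft_force: [-0.6, -0.4, -0.7]
width: 25.0
grip_force: 30.0
```

Request:
step_arm(
  motion=[0.04, 0.004, 0, 0, 0.15, 0.04, 0.004, 0, 0, 0.15, 0.04, 0.004, 0, 0, 0.15, 0.04, 0.004, 0, 0, 0.15, 0.04, 0.004, 0, 0, 0.15],
)

```text
t: 19.55
ee_pos: [512.2, -90.1, 165.8]
tcp_rot: [180.0, -0.0, -174.6]
ft_force: [0.1, -0.3, -1.3]
width: 24.8
grip_force: 30.0
```

Request:
step_arm(
  motion=[0.03, 0.003, 0, 0, 0.15, 0.03, 0.003, 0, 0, 0.15, 0.03, 0.003, 0, 0, 0.15, 0.03, 0.003, 0, 0, 0.15, 0.03, 0.003, 0, 0, 0.15],
)

```text
t: 20.05
ee_pos: [519.6, -89.4, 165.8]
tcp_rot: [-180.0, -0.0, -174.6]
ft_force: [-1.1, -0.4, -1.8]
width: 25.0
grip_force: 30.0
```

Request:
step_arm(
  motion=[0.02, 0.002, 0, 0, 0.15, 0.02, 0.002, 0, 0, 0.15, 0.02, 0.002, 0, 0, 0.15, 0.02, 0.002, 0, 0, 0.15, 0.02, 0.002, 0, 0, 0.15, 0.02, 0.002, 0, 0, 0.15, 0.02, 0.002, 0, 0, 0.15],
)

```text
t: 20.75
ee_pos: [526.1, -88.4, 165.5]
tcp_rot: [180.0, -0.1, -174.6]
ft_force: [-4.0, 1.4, -0.8]
width: 24.7
grip_force: 30.0
```

Request:
step_arm(
  motion=[0.02, 0.002, 0, 0, 0.15, 0.02, 0.002, 0, 0, 0.15, 0.02, 0.002, 0, 0, 0.15, 0.02, 0.002, 0, 0, 0.15],
)

```text
t: 21.15
ee_pos: [528.9, -87.4, 164.8]
tcp_rot: [179.9, -0.3, -174.6]
ft_force: [-8.0, 3.5, -0.0]
width: 24.9
grip_force: 30.0
```

Request:
step_arm(
  motion=[0.02, 0.002, 0, 0, 0.15, 0.02, 0.002, 0, 0, 0.15, 0.02, 0.002, 0, 0, 0.15],
)

```text
t: 21.45
ee_pos: [530.9, -87.0, 164.2]
tcp_rot: [179.8, -0.4, -174.6]
ft_force: [-10.1, 3.2, 0.1]
width: 24.6
grip_force: 30.0
```

Request:
step_arm(
  motion=[0.02, 0.002, 0, 0, 0.15, 0.02, 0.002, 0, 0, 0.15, 0.02, 0.002, 0, 0, 0.15],
)

```text
t: 21.75
ee_pos: [535.0, -86.7, 164.7]
tcp_rot: [179.9, -0.2, -174.6]
ft_force: [-4.8, 3.9, -0.3]
width: 24.6
grip_force: 30.0
```

Request:
step_arm(
  motion=[0.02, 0.002, 0, 0, 0.15, 0.02, 0.002, 0, 0, 0.15, 0.02, 0.002, 0, 0, 0.15, 0.02, 0.002, 0, 0, 0.15],
)

```text
t: 22.15
ee_pos: [540.3, -86.3, 165.4]
tcp_rot: [179.9, -0.0, -174.6]
ft_force: [-0.7, 5.7, -1.4]
width: 24.5
grip_force: 30.0
```

Request:
step_arm(
  motion=[0.02, 0.002, 0, 0, 0.15, 0.02, 0.002, 0, 0, 0.15, 0.02, 0.002, 0, 0, 0.15],
)

```text
t: 22.45
ee_pos: [543.8, -86.1, 165.6]
tcp_rot: [179.9, 0.0, -174.6]
ft_force: [0.8, 4.2, -1.7]
width: 25.0
grip_force: 30.0
```

Request:
step_arm(
  motion=[0.02, 0.002, 0, 0, 0.15, 0.02, 0.002, 0, 0, 0.15, 0.02, 0.002, 0, 0, 0.15],
)

```text
t: 22.75
ee_pos: [546.7, -86.6, 165.7]
tcp_rot: [-180.0, 0.0, -174.6]
ft_force: [-0.2, 3.1, -3.6]
width: 24.5
grip_force: 30.0
```

Request:
step_arm(
  motion=[0.02, 0.002, 0, 0, 0.15, 0.02, 0.002, 0, 0, 0.15],
)

```text
t: 22.95
ee_pos: [548.3, -86.8, 165.6]
tcp_rot: [-180.0, -0.0, -174.6]
ft_force: [-1.0, 2.2, -3.5]
width: 25.0
grip_force: 30.0
```

Request:
step_arm(
  motion=[0.01, 0.001, 0, 0, 0.15, 0, 0, 0, 0, 0.5, 0, 0, 0, 0, 0.5, 0, 0, 0, 0, 0.5, 0, 0, 0.1, 0, 0.5, 0, 0, 0.4, 0, 0.5, -0.3, 0, 0.8, 0, 0.5, -0.5, 0, 0.8, 0, 0.5, -0.5, 0.5, 0, 0, 0.5, -0.5, 0.8, 0, 0, 0.5, 0, 0.8, 0, 0, 0.5, 0, 0, 0, 0, 0.5, 0, 0, 0, 0, 0.5],
)

```text
t: 24.25
ee_pos: [459.3, 19.0, 271.7]
tcp_rot: [-179.9, 0.1, -174.5]
ft_force: [0.1, 1.0, 1.4]
width: 43.5
grip_force: 0.0
```

```bash
python3 - <<'E'
from h import *
b=r.capture("side");a=r.capture("scene");o=r.observe();print(o['t'],o['ee_pos'],o['ft_force'])
def crop(p,c,h=36,wd=26):
    uv,_=cv2.projectPoints(np.array([c],float),cv2.Rodrigues(np.asarray(p['R']))[0],np.asarray(p['t'],float),K(p),np.array(p['dist_coeffs'],float));u,v=uv.ravel().astype(int)
    return cv2.resize(p['color'][v-h:v+h,u-wd:u+wd],None,fx=7.5,fy=7.5,interpolation=cv2.INTER_CUBIC)
cv2.imwrite('pics/w9.png',np.hstack([crop(b,[580,-91,98]),crop(a,[580,-91,98])])[:,:,::-1])
d=np.array([.9956,.0941,0]);n=np.array([-.0941,.9956,0]);A=np.array([593.4,-91.3,0])
for nm,p in(("side",b),("scene",a)):
    X,uv=cloud(p,np.ones((384,512),bool));l=(X-A)@d;s=(X-A)@n
    m=(l>-90)&(l<70)&(abs(s)<35)&(X[:,2]>91)&(X[:,2]<125)
    print(nm,m.sum(),'l',np.percentile(l[m],[0,2,98,100]).round(1),'s',np.percentile(s[m],[2,98]).round(1))
    for lo,hi in((-90,-25),(14,70)):
        q=m&(l>lo)&(l<hi);print(lo,hi,q.sum(),np.percentile(X[q,2],[5,50,95]).round(1) if q.sum() else '',np.percentile(s[q],[5,50,95]).round(1) if q.sum() else '')
    W=r.silhouettes("wheel",p)
    if W:
        X,_=cloud(p,W[0]['region']);k=X[(X[:,2]>62)&(X[:,2]<76)];print('tyre',np.median(k[:,2]))
E
```

```text
24.35 [459.44509235  17.84585075 271.20626963] [-0.42400349  0.0068495  -0.00954788]
side 160 l [-63.7 -59.5  40.   44.9] s [-12.4  14.5]
-90 -25 34 [91.4 94.4 98. ] [-3.   0.3  4.4]
14 70 32 [ 92.9 100.7 103.6] [-3.5  0.4 16.3]
tyre 68.38535085806524
scene 146 l [-59.6 -56.3  39.7  44.4] s [-12.1   6.7]
-90 -25 25 [91.4 93.1 95. ] [-2.8 -1.1  2.1]
14 70 26 [ 95.7  98.7 100.9] [-3.4 -1.7  1.4]
tyre 66.45473351521224
```

View pics/w9.png

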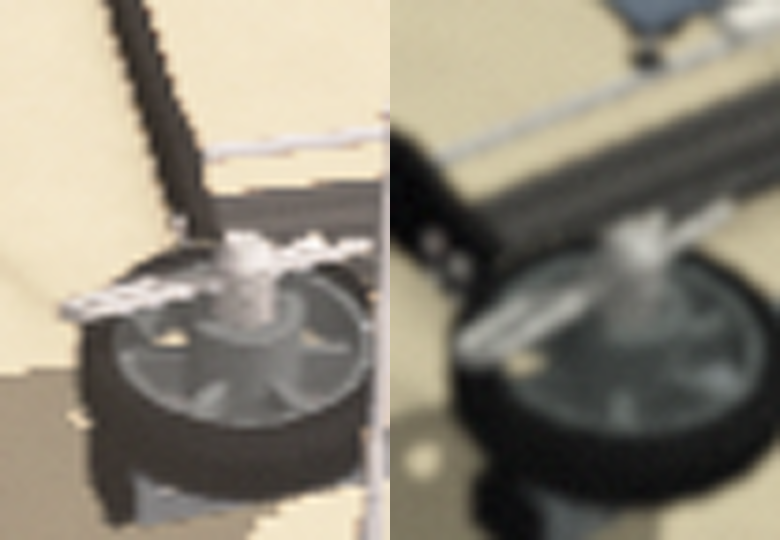

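The clip lies through the axle, loop end at (70,310) and tip at (370,243) in the left panel. It spans about -64 to +45 mm round the axle, against -65 to +46 when home. It is staying there by itself, and the wheel rests home below it.

```bash
python3 -c "
from station import r
print(r.close_job())"
```

```text
the job is handed in; nothing more can be done
None
```

The wheel is home on the collar and the steel clip is snapped in through the axle, holding by itself. I handed the job in at about 24 s; the judge returned no verdict, so my last measurements are the only confirmation.

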